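Press a circuit board into the sprung edge clip

TASK

Take the green populated circuit board (not the plain copper blank) out of the black rack and press it straight down, long black connector strip uppermost, between the blue sprung jaws of the board clip until its lower edge is fully home on the clip's floor. Either face may look either way. Leave it upright and about midway along the clip, let go, and leave the copper blank in the rack.

Things in the scene. Friction and masses are not known exactly. Their poses are not given: they have to be found in the camera images.
- long_board: Green populated board 135 x 78 x 4.6 mm, on its long edge in one of the rack's slots, leaning up to 6 deg. Origin: centre of its bare face. x up (edges at -39 and +39 mm), y along it, z out of the component face; sheet z 0 to 4.6. Black connector strip x 22 to 34, y -60 to 60, up to z 14.6 mm: pinch strip and sheet together from above across z, at x 28, y 0.
- long_board_edge (a point): Middle of that board's lower long edge, the one pressed in (board x -39, y 0, z 2.3 mm); axes as long_board. A white connector at board x -27 to -13, y -56 to -44, up to z 13.6 mm clears the jaws when the board is about centred. Board mass about 55 to 90 g. Rack slots: 70 mm apart, 6.5 mm wide, 22 mm deep, their floor 10 mm above the desk.
- clip_seat (a point): Middle of the fixed clip's floor, 10 mm above the desk. y along the clip and the board, x across, z up. Blue jaws 50 mm long part along x, 8 mm each; shut they leave 2 mm from 6 to 18 mm above the floor, lips widening to 18 mm at 32 mm. A board set down stops 20 mm up; a push of 6 to 12 N parts the jaws and sends it home and springs then hold it. Brackets to 24 mm above the floor, 45 mm out in x.
- blank_board: Bystander, stays in place: plain blank board, copper on one side, pale tan on the other, 120 x 70 x 4.6 mm, standing in the other slot of the black rack (base 130 x 80 x 10 mm, fixed). Origin: foot of the tan face, midway; z up, y along it, sheet x -4.6 to 0 mm.

How it is judged (in metres and radians):
At the end, for the whole second after the job is handed in: The green board stands released and still in the clip, strip uppermost: lower edge within 5 mm of the clip's floor, within 18 mm of its middle along and 10 mm across, upright and in line within 10 degrees; the copper blank is within 30 mm of where it stood (z of long_board_edge in the frame of clip_seat between -0.005 and 0.005 m and y of long_board_edge in the frame of clip_seat between -0.018 and 0.018 m and x of long_board_edge in the frame of clip_seat between -0.01 and 0.01 m and angle between long_board's own x axis and vertical below 0.175 rad and angle between the y axis of long_board and the y axis of clip_seat, either way round below 0.175 rad and linear speed of long_board below 0.02 m/s and distance of blank_board from where it was at the start of the episode below 0.03 m); the robot touches nothing.
It fails at once if the copper blank is taken out of or knocked from its slot (moved more than 30 mm) (distance of blank_board from where it was at the start of the episode above 0.03 m).
It also fails if it takes over 45 s, if anything falls off the work surface, if the arm or the gripper's body presses on something with over 40 N, if the wrist force passes 120 N, or if a joint passes its speed limit or range.

ROBOT

A 6-joint arm with a two-finger parallel gripper is mounted at the origin on a cart in front of the work surface, level with it; the furniture and walls round the work are solid. World frame = base frame: x ahead of the robot, y to its left, z up, the work surface at z = 0. Lengths are in mm, angles in rad, forces in N, time in s.
With the tool pointing down it reaches from about 350 to 950 mm from the base axis. Payload 17.4 kg.
Tool frame: the origin (TCP) lies between the finger pads; the fingertips stand 14 mm ahead of it and the grasp point (between the pads) lies 5 mm behind it; z points along the fingers, y is the line along which they close (so a half turn about z gives the same grasp; the last joint's range is limited). The gripper opens to 93 mm and grips with 3 to 60 N. Pads are 15 mm wide; open, the fingers measure 128 mm over their backs; the gripper's body (75 mm by 188 mm) begins 65 mm behind the grasp point.
Start: joints at [-1.287, 0.116, 1.442, -0, 1.584, -0.038], TCP at [213.476, -640.36, 232.646] pointing down, gripper open.
Joint ranges: [-2.83, 2.83], [-0.83, 2.19], [0.07, 2.5], [-1.14, 4.28], [0.01, 3], [-2.97, 2.97]. Speed limits (rad/s): [1.89, 1.89, 2.22, 3.14, 3.14, 3.14].

INTERFACE

Orientations are given as a rotation vector (axis times angle).
In Python, from plant import bot, vision gives the robot as it stands.
- The arm moves only by the tool send_rows, never from a script. Its argument "rows" is a list of rows, each a list of 3 entries, a list of its own where there are three numbers: the shift along the tool's x, y, z in m, then the turn about the tool's z in rad, then the opening, from 0 (shut) to 1 (fully open). In form: [[[tx, ty, tz], yaw, fingers], ...]. A call has 1 to 8 rows; each row shifts and turns the commanded pose from where the row before left it, along the tool's axes as they then stand; what a row does not reach is not made up. A row lasts 1/12 s, in which the tool goes at most 41.7 mm and 7.16 degrees, less where a joint would pass 70% of its speed; a pose out of reach is approached as far as the arm can. A call is refused whole if a number of a shift passes 0.0417 or a number of a turn 0.125, either way. A call with a gripper value outside its range is refused whole. The fingers move at their own pace and stop on an object; the grip force is fixed at half the most. Time passes only in rows, so rows that do not move let the fingers close. It gives the time, the measured TCP pose, the force, the opening and the grip force at its end, in the units of the state.
- bot.sense(): the state, without advancing time (a new reading comes with each control period).
- vision.grab_frame(name): name is "scene" or "side" or "wrist"; returns the picture (420x560x3 uint8, red, green, blue); there is no depth.
- vision.camera_info(name): a dict with "fovy" (degrees; the focal length in pixels is half the picture's height over the tangent of half this angle, whatever the lens; pixels are square), "cx", "cy" (the principal point, pixels), "world_from_camera" (4x4, takes a point from camera to world coordinates). Camera axes: x right, y down, z forward; pixel columns grow to the right and rows downward; lengths in mm; the calibration is good to about 2 mm. The wrist camera is an equidistant fisheye: a pixel r from the principal point sees the ray r / f radians off the axis. A picture is of the moment at which its call begins: read the wrist's pose just before it. camera_info takes no time and is no camera call; for the wrist camera it gives the pose at the moment of the call.
- bot.sign_off(): hands the job in; it is judged then, once.
The state is a dict: "t": time; "joints": joint angles; "qvel": joint speeds; "joint_efforts": joint torques, N m; "tcp_pos": TCP position; "tcp_rot": TCP orientation; "contact_force": force on the tool from outside, world axes, zero at the start; "ft_torque": the same for the moment, N m; "grip_width": finger opening in mm; "finger_force": force on a finger pad.
Only numpy, scipy, OpenCV 4.12 (cv2) and the standard library are available. Lean on these libraries where they do the work, as an engineer would, in place of code of your own. Each camera call takes 0.05 s, during which the arm holds its last target. There are 200 camera calls.

## Working session

There is one attempt and no reset: what is moved stays moved. The work goes in short steps, Python scripts to look and compute and a tool call to move; the robot and the scene stay as the last step left them, time stands still between calls to the robot, and variables do not carry over. Pictures are saved under pics/ and viewed, at most 10 in all, crops included, and the job is handed in when it is done.

Besides the shell and the picture viewer there is one more tool, called by a JSON object that holds its "method" and its "body", one argument or row to a line. send_rows: Moves the arm, as the interface text tells. Its arguments: {"type":"object","properties":{"rows":{"type":"array","items":{"type":"array"}}},"required":["rows"]}

```bash
mkdir -p pics; cat > h.py <<'E'
import numpy as np,cv2
from plant import bot,vision
def grab(n,f=None):
    i=vision.camera_info(n); im=vision.grab_frame(n)
    if f: cv2.imwrite('pics/'+f,im[:,:,::-1])
    return im,i
def ray(i,u,v,fish=False):
    f=210/np.tan(np.radians(i['fovy'])/2); x=(u-i['cx'])/f; y=(v-i['cy'])/f
    if fish:
        r=np.hypot(x,y); d=np.array([x/r*np.sin(r),y/r*np.sin(r),np.cos(r)]) if r>0 else np.array([0,0,1.])
    else: d=np.array([x,y,1.])
    T=np.array(i['world_from_camera']); return T[:3,3],T[:3,:3]@d/np.linalg.norm(d)
def onz(i,u,v,z,fish=False):
    o,d=ray(i,u,v,fish); return o+d*(z-o[2])/d[2]
def tri(i1,p1,i2,p2,f1=False,f2=False):
    o1,d1=ray(i1,*p1,f1);o2,d2=ray(i2,*p2,f2)
    s=np.linalg.lstsq(np.c_[d1,-d2],o2-o1,rcond=None)[0]
    a=o1+s[0]*d1;b=o2+s[1]*d2; return (a+b)/2,np.linalg.norm(a-b)
E
python3 - <<'E'
from h import *
ims=[]
for n in('scene','side','wrist'):
    im,i=grab(n,n+'0.png'); print(n,i['fovy'],i['cx'],i['cy'],np.round(i['world_from_camera'],3).tolist())
s=bot.sense();print(s)
E
```

```text
scene 56.19836025854262 284.5306001582128 207.11159499603218 [[-0.858, -0.35, 0.376, 227.699], [-0.514, 0.592, -0.621, 604.165], [-0.005, -0.726, -0.688, 677.879], [0.0, 0.0, 0.0, 1.0]]
side 46.081885361187844 278.8532724586328 205.89476036156438 [[0.997, -0.035, 0.074, 476.464], [-0.082, -0.352, 0.932, -728.77], [-0.006, -0.935, -0.354, 387.311], [0.0, 0.0, 0.0, 1.0]]
wrist 65.70646984690485 281.2365511048327 209.52819530140945 [[0.316, -0.91, -0.269, 286.904], [-0.949, -0.304, -0.088, -615.938], [-0.002, 0.284, -0.959, 384.678], [0.0, 0.0, 0.0, 1.0]]
{'t': 0.15, 'joints': array([-1.28684900e+00,  1.16412709e-01,  1.44207513e+00, -8.56490167e-06,
        1.58398037e+00, -3.77703285e-02]), 'qvel': array([ 9.11606346e-04, -2.79716106e-03, -1.72146869e-03,  2.06161755e-05,
       -5.05762780e-04, -2.44272180e-03]), 'joint_efforts': array([-5.99281138e-04, -7.21762204e+01, -6.22951269e+01,  7.78136286e-02,
        2.25480477e-02, -9.44514773e-05]), 'tcp_pos': array([ 213.4067668 , -640.24869564,  232.07264582]), 'tcp_rot': array([-3.10017832e+00, -5.03037176e-01,  1.82160320e-04]), 'contact_force': array([ 1.08755663,  0.01208956, -1.19683655]), 'ft_torque': array([-0.01075268,  0.00596972,  0.01458219]), 'finger_force': 0.0, 'grip_width': 93.01841956320169}
```

View pics/scene0.png

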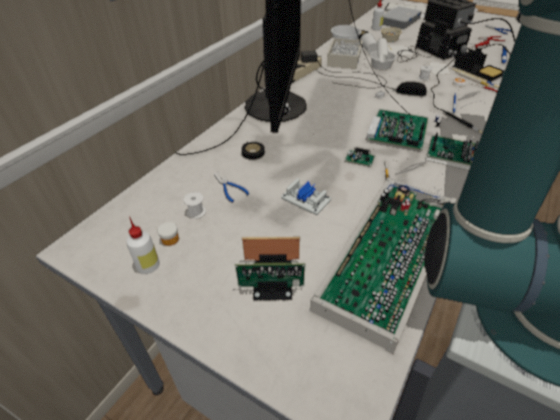

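View pics/side0.png

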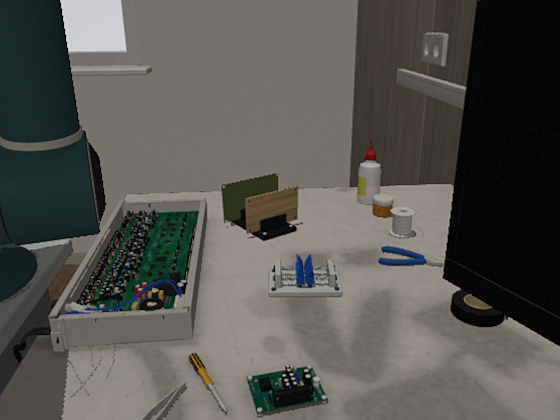

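Scene: rack with green board (270,275) before the copper blank (270,248), clip at (306,195). Side: green board (250,200) behind the tan blank (272,212), clip (305,275). Zooming for corners.

```bash
python3 - <<'E'
import cv2,numpy as np
a=cv2.imread('pics/scene0.png');b=cv2.imread('pics/side0.png')
r=lambda m,x,y,w,h:cv2.resize(m[y:y+h,x:x+w],(w*4,h*4),interpolation=cv2.INTER_CUBIC)
o=np.vstack([np.hstack([r(a,225,225,95,80),r(a,270,170,95,80)]),np.hstack([r(b,215,167,95,70),r(b,260,240,95,70)])])
print(o.shape);cv2.imwrite('pics/zoom.png',o)
E
```

```text
(600, 760, 3)
```

View pics/zoom.png

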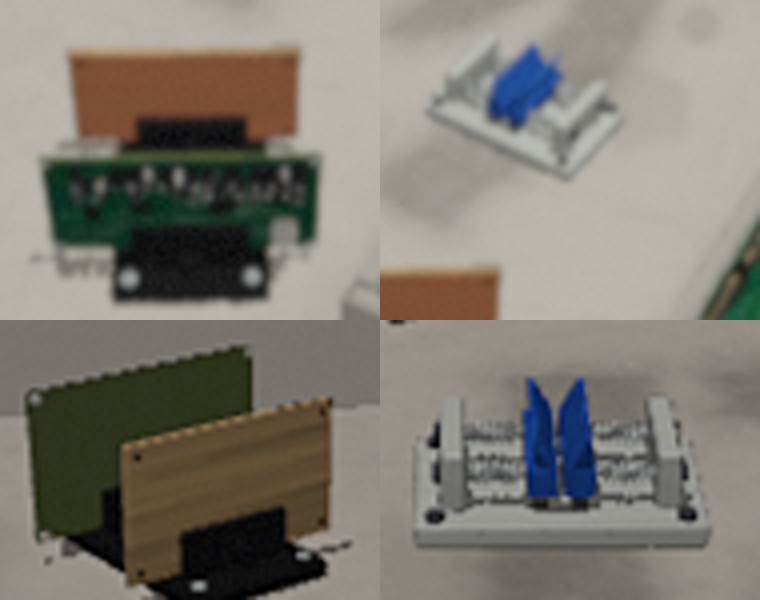

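Zoom: green board's top corners are scene (235.5,264.2)/(305,263.8) and side (277,174)/(222.5,185). Clip base corners are scene (282.5,197),(318,215),(331.2,200.5) and side front top (268.3,292),(342.7,292). The jaw gap foot is at side (305.2,284).

```bash
python3 - <<'E'
from h import *
a=vision.camera_info('scene');b=vision.camera_info('side')
P=lambda p:np.round(p,1).tolist()
L,e=tri(a,(235.5,264.2),b,(277,174));R,e2=tri(a,(305,263.8),b,(222.5,185))
print('green',P(L),e,P(R),e2,np.linalg.norm(L-R),P((L+R)/2))
L,e=tri(a,(242,237.5),b,(297,188));R,e2=tri(a,(299.7,237.2),b,(245.5,198))
print('blank',P(L),e,P(R),e2,np.linalg.norm(L-R),P((L+R)/2))
for z in(10,):
  print([P(onz(a,*p,z)) for p in((282.5,197),(318,215),(331.2,200.5))],[P(onz(b,*p,z)) for p in((268.3,292),(342.7,292),(305.2,284.2))])
E
```

```text
green [550.7, 252.8, 86.0] 0.888212663289915 [438.5, 185.7, 87.4] 3.251550094446079 130.80327676135505 [494.6, 219.3, 86.7]
blank [584.8, 184.6, 77.1] 0.5946217962775946 [482.4, 126.3, 80.6] 1.702288138019819 117.96149120354634 [533.6, 155.4, 78.9]
[[616.1, -27.4, 10.0], [508.8, -15.5, 10.0], [504.1, -78.4, 10.0]] [[510.7, -91.2, 10.0], [620.1, -101.3, 10.0], [568.0, -73.4, 10.0]]
```

{"method": "send_rows", "body": {
  "rows": [
    [[0,0,0],-0.108,0.5],
    [[0,0,0],-0.108,0.5],
    [[0.0284,-0.0248,0],0,0.5],
    [[0.0284,-0.0248,0],0,0.5],
    [[0.0284,-0.0248,0],0,0.5],
    [[0.0284,-0.0248,0],0,0.5],
    [[0.0284,-0.0248,0],0,0.5],
    [[0.0284,-0.0248,0],0,0.5]
  ]
}}

```text
t: 0.82
tcp_pos: [283.7, -423.5, 232.3]
tcp_rot: [-3.029, -0.834, 0.0]
contact_force: [1.0, -0.4, 0.6]
grip_width: 47.7
finger_force: 0.0
```

{"method": "send_rows", "body": {
  "rows": [
    [[0.0284,-0.0248,0],0,0.5],
    [[0.0284,-0.0248,0],0,0.5],
    [[0.0284,-0.0248,0],0,0.5],
    [[0.0284,-0.0248,0],0,0.5],
    [[0.0284,-0.0248,0],0,0.5],
    [[0.0284,-0.0248,0],0,0.5],
    [[0.0284,-0.0248,0],0,0.5],
    [[0.0284,-0.0248,0],0,0.5]
  ]
}}

```text
t: 1.48
tcp_pos: [377.0, -136.7, 232.7]
tcp_rot: [3.028, 0.834, 0.001]
contact_force: [-0.1, -0.9, 0.6]
grip_width: 46.3
finger_force: 0.0
```

{"method": "send_rows", "body": {
  "rows": [
    [[0.0284,-0.0248,0],0,0.5],
    [[0.0284,-0.0248,0],0,0.5],
    [[0,0,0],0,0.5],
    [[0,0,0],0,0.5],
    [[0,0,0],0,0.5]
  ]
}}

```text
t: 1.9
tcp_pos: [400.4, -66.9, 232.5]
tcp_rot: [3.028, 0.836, -0.001]
contact_force: [-0.7, 0.1, -0.8]
grip_width: 46.3
finger_force: 0.0
```

```bash
python3 - <<'E'
from h import *
import json
im,i=grab('wrist','w1.png'); i={k:np.array(v).tolist() for k,v in i.items()};json.dump(i,open('w1.json','w'));print(bot.sense()['tcp_pos'],np.round(i['world_from_camera'],2)[:3,3])
E
```

```text
[400.28196477 -67.51485542 232.57036023] [466.72 -26.98 385.19]
```

View pics/w1.png

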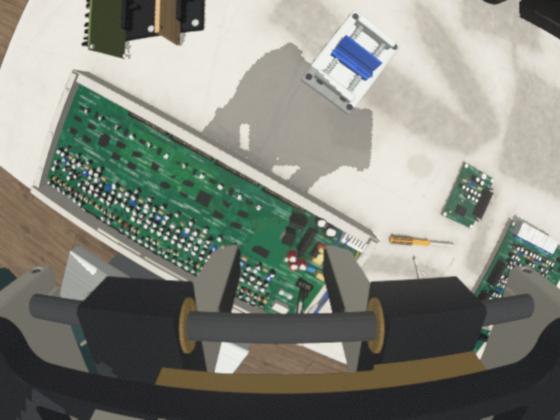

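Wrist: clip at (352,60) with blue jaws long from (335,45) to (380,72), base corners (352,14),(396,46),(349,111),(305,75). Boards at the upper left.

```bash
python3 - <<'E'
from h import *
import json
i=json.load(open('w1.json'));im=cv2.imread('pics/w1.png')
h=cv2.cvtColor(im,cv2.COLOR_BGR2HSV);m=cv2.inRange(h,(105,140,60),(125,255,255));m[:30]=0;m[95:]=0;m[:,:310]=0;m[:,410:]=0
c=max(cv2.findContours(m,0,1)[0],key=cv2.contourArea)
q=cv2.boxPoints(cv2.minAreaRect(c.reshape(-1,2)));print(q)
w=np.array([onz(i,u,v,42,True) for u,v in q]);print(w.round(1),w.mean(0))
b=np.array([onz(i,u,v,10,True) for u,v in((352,14),(396,46),(349,111),(305,75))]);print(b.round(1),b.mean(0))
for k in range(2):
  for n in(w,b):
    d=n[(k+1)%4]-n[k];e=n[(k+2)%4]-n[(k+3)%4];print(np.linalg.norm(d),np.degrees(np.arctan2(*d[1::-1])),np.degrees(np.arctan2(*e[1::-1])))
E
```

```text
[[331.40002   53.799995]
 [345.68005   34.759995]
 [380.72003   61.039993]
 [366.44      80.079994]]
[[551.5 -36.9  42. ]
 [578.6 -38.7  42. ]
 [575.5 -85.2  42. ]
 [548.1 -83.   42. ]] [563.44424667 -60.95898689  42.        ]
[[616.3 -32.9  10. ]
 [613.4 -96.7  10. ]
 [513.  -90.   10. ]
 [521.4 -25.3  10. ]] [566.0233171  -61.21853588  10.        ]
27.094381754103672 -3.8771834821648583 -4.685315463583924
63.91183338949049 -92.55727435495123 -97.44222573315668
46.567170180768365 -93.77214074396923 -94.2303632585954
100.69888818636586 176.17002545946698 175.45885152344803
```

{"method": "send_rows", "body": {
  "rows": [
    [[0.0284,-0.0248,0],0,0.5],
    [[0.0284,-0.0248,0],0,0.5],
    [[0.0284,-0.0248,0],0,0.5],
    [[0.0284,-0.0248,0],0,0.5],
    [[0.0284,-0.0248,0],0,0.5],
    [[0.0284,-0.0248,0],0,0.5],
    [[0.0284,-0.0248,0],0,0.5],
    [[0.0284,-0.0248,0],0,0.5]
  ]
}}

```text
t: 2.62
tcp_pos: [494.9, 220.2, 232.5]
tcp_rot: [3.03, 0.831, 0.0]
contact_force: [-0.2, -0.9, 0.6]
grip_width: 46.3
finger_force: 0.0
```

{"method": "send_rows", "body": {
  "rows": [
    [[0,0,0],0,0.5],
    [[0,0,0],0,0.5],
    [[0,0,0],0,0.5]
  ]
}}

```text
t: 2.87
tcp_pos: [494.3, 218.5, 232.4]
tcp_rot: [3.029, 0.832, -0.001]
contact_force: [0.8, -0.7, -0.3]
grip_width: 46.4
finger_force: 0.0
```

```bash
python3 - <<'E'
from h import *
import json
im,i=grab('wrist','w2.png'); i={k:np.array(v).tolist() for k,v in i.items()};json.dump(i,open('w2.json','w'));print(bot.sense()['tcp_pos'],bot.sense()['joints'])
E
```

```text
[494.23271706 218.26628893 232.611782  ] [ 3.68754683e-01 -1.79463904e-01  1.73021148e+00 -1.88869378e-04
  1.59107365e+00  1.40380596e+00]
```

View pics/w2.png

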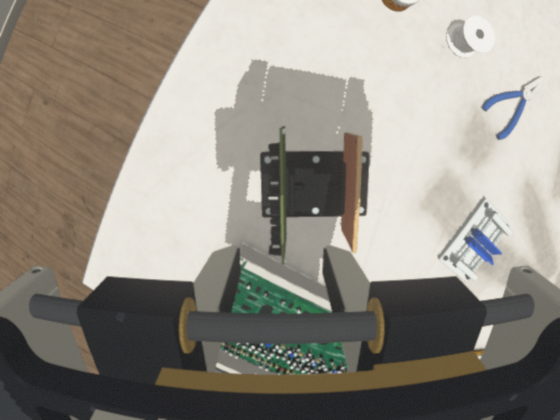

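Wrist: the green sheet runs from (283,127) to (283,262), with the black strip on its left at x≈270–280 and the blank at x≈350.

```bash
python3 - <<'E'
from h import *
import json
i=json.load(open('w2.json'));im=cv2.imread('pics/w2.png');s=bot.sense()
for r in(150,165,185,215,235,248): print(r,im[r,262:294].tolist()[::2])
from scipy.spatial.transform import Rotation as R
Rt=R.from_rotvec(s['tcp_rot']).as_matrix()
for p in((283,127),(284,262),(280,190),(286,190),(270,145),(270,253)):
  for z in(87,83): 
    w=onz(i,*p,z,True);print(p,z,w.round(1),'tool',(Rt.T@(w-s['tcp_pos'])).round(1))
E
```

```text
150 [[146, 154, 159], [144, 153, 156], [135, 143, 146], [120, 126, 129], [60, 63, 62], [49, 54, 54], [50, 52, 53], [45, 47, 48], [49, 53, 54], [64, 89, 83], [65, 88, 82], [65, 80, 78], [121, 130, 133], [130, 137, 140], [129, 137, 141], [130, 137, 141]]
165 [[57, 59, 60], [56, 59, 59], [56, 58, 59], [53, 56, 56], [50, 52, 56], [48, 50, 52], [49, 51, 52], [50, 51, 54], [46, 51, 52], [61, 84, 78], [65, 88, 82], [54, 73, 69], [49, 57, 54], [48, 49, 50], [46, 48, 49], [46, 48, 48]]
185 [[67, 69, 72], [67, 68, 71], [64, 67, 67], [60, 61, 63], [56, 60, 61], [65, 70, 69], [61, 66, 66], [63, 67, 68], [55, 58, 59], [58, 78, 73], [63, 88, 83], [55, 72, 69], [55, 61, 61], [57, 57, 59], [54, 54, 55], [57, 58, 58]]
215 [[85, 90, 93], [53, 55, 58], [55, 58, 59], [60, 62, 63], [58, 60, 60], [58, 58, 61], [60, 61, 60], [58, 59, 62], [55, 57, 57], [71, 99, 92], [85, 129, 118], [62, 85, 79], [53, 64, 63], [49, 51, 51], [51, 53, 53], [52, 53, 53]]
235 [[142, 151, 154], [144, 153, 157], [143, 152, 156], [142, 151, 155], [122, 129, 132], [60, 61, 63], [52, 52, 54], [52, 51, 54], [52, 54, 56], [66, 85, 81]
[... 360 characters left out ...]
27) 87 [552.8 251.9  87. ] tool [ 67.5   1.  145.6]
(283, 127) 83 [552.7 251.8  83. ] tool [ 67.4   1.  149.6]
(284, 262) 87 [438.6 182.6  87. ] tool [-66.    2.2 145.6]
(284, 262) 83 [437.  181.6  83. ] tool [-67.9   2.3 149.6]
(280, 190) 87 [500.7 224.1  87. ] tool [  8.6  -1.8 145.6]
(280, 190) 83 [499.9 223.7  83. ] tool [  7.7  -1.8 149.6]
(286, 190) 87 [503.6 219.3  87. ] tool [  8.6   3.9 145.6]
(286, 190) 83 [502.8 218.8  83. ] tool [  7.7   3.9 149.6]
(270, 145) 87 [532.5 253.6  87. ] tool [ 51.  -10.9 145.6]
(270, 145) 83 [532.1 253.6  83. ] tool [ 50.6 -11.  149.6]
(270, 253) 87 [440.  199.8  87. ] tool [-56.  -11.8 145.6]
(270, 253) 83 [438.4 199.   83. ] tool [-57.8 -12.  149.6]
```

```bash
python3 - <<'E'
import cv2
a=cv2.imread('pics/w2.png')[110:275,220:385];cv2.imwrite('pics/w2z.png',cv2.resize(a,(594,594),interpolation=cv2.INTER_CUBIC))
E
```

```text
(no output)
```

View pics/w2z.png

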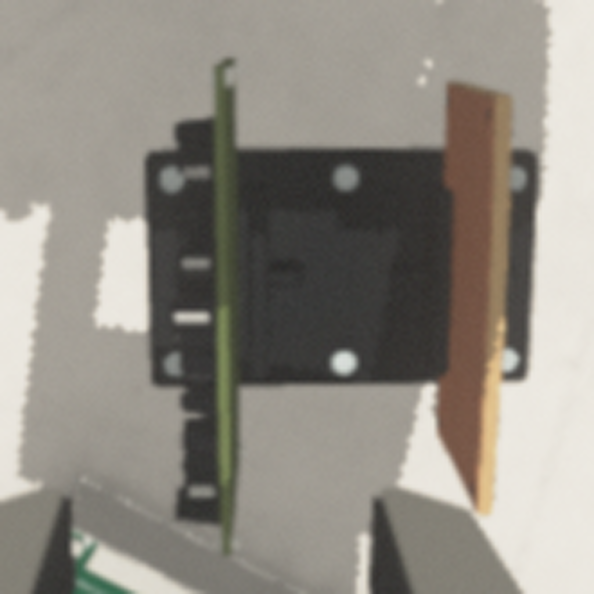

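{"method": "send_rows", "body": {
  "rows": [
    [[0.001,-0.0035,0.03],0,0.5],
    [[0,0,0.036],0,0.5],
    [[0,0,0.036],0,0.5],
    [[0,0,0.036],0,0.5],
    [[0,0,0.022],0,0.5],
    [[0,0,0],0,0.5],
    [[0,0,0],0,0.4]
  ]
}}

```text
t: 3.5
tcp_pos: [493.0, 222.2, 72.9]
tcp_rot: [3.029, 0.832, -0.001]
contact_force: [0.3, 0.6, 0.6]
grip_width: 43.3
finger_force: 0.0
```

{"method": "send_rows", "body": {
  "rows": [
    [[0,0,0],0,0.3],
    [[0,0,0],0,0.2],
    [[0,0,0],0,0],
    [[0,0,0],0,0],
    [[0,0,0],0,0],
    [[0,0,0],0,0],
    [[0,0,0],0,0]
  ]
}}

```text
t: 4.08
tcp_pos: [494.0, 223.0, 74.0]
tcp_rot: [3.027, 0.834, 0.004]
contact_force: [2.1, -6.1, 6.9]
grip_width: 15.0
finger_force: 29.6
```

{"method": "send_rows", "body": {
  "rows": [
    [[0,0,-0.008],0,0],
    [[0,0,-0.012],0,0],
    [[0,0,-0.015],0,0],
    [[0,0,-0.02],0,0],
    [[0,0,-0.025],0,0],
    [[0,0,-0.03],0,0],
    [[0,0,0],0,0],
    [[0,0,0],0,0]
  ]
}}

```text
t: 4.75
tcp_pos: [493.6, 223.8, 184.5]
tcp_rot: [-3.028, -0.835, -0.005]
contact_force: [-0.3, -0.1, -1.7]
grip_width: 14.5
finger_force: 30.0
```

```bash
python3 - <<'E'
from h import *
A,_=grab('scene');B,_=grab('side');s=bot.sense();print(s['tcp_pos'],s['grip_width'],s['contact_force'])
cv2.imwrite('pics/l1.png',np.hstack([cv2.resize(x[:,:,::-1][y:y+150,c:c+130],(390,450),interpolation=cv2.INTER_CUBIC) for x,c,y in((A,205,150),(B,190,100))]))
E
```

```text
[492.74099756 223.43401791 181.88580445] 14.196541961986703 [ 0.56916242 -0.26706164 -1.19191283]
```

View pics/l1.png

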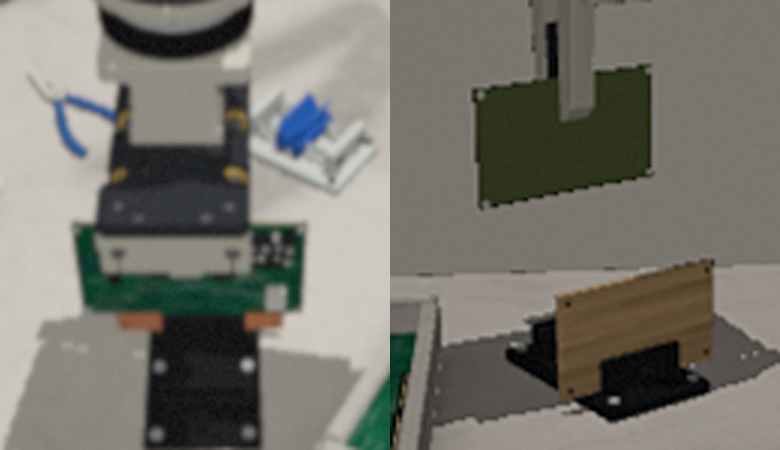

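The board is held level, gripped near its middle, and the blank is undisturbed. Bottom corners are scene (233.7,253.3)/(305,255) and side (277,158)/(220.3,169.3).

```bash
python3 - <<'E'
from h import *
from scipy.spatial.transform import Rotation as R
a=vision.camera_info('scene');b=vision.camera_info('side');s=bot.sense();Rt=R.from_rotvec(s['tcp_rot']).as_matrix()
for n,p,q in(('BL',(233.7,253.3),(277,158)),('BR',(305,255),(220.3,169.3)),('TL',(229,224.3),(277,122)),('TR',(307,224.7),(218,130))):
  w,e=tri(a,p,b,q);print(n,w.round(1),round(e,1),'tool',(Rt.T@(w-s['tcp_pos'])).round(1))
# clip in tool axes after world rotation of 54.7 deg
print(s['tcp_pos'],s['tcp_rot'],np.degrees(np.arctan2(Rt[1,0],Rt[0,0])))
E
```

```text
BL [550.7 253.9 119.8] 1.9 tool [65.4  3.5 62. ]
BR [436.5 189.7 118.2] 1.5 tool [-65.6   0.1  63.7]
TL [551.8 253.2 194.7] 0.6 tool [ 65.9   4.7 -12.8]
TR [436.4 186.8 195.2] 0.6 tool [-67.2   2.6 -13.3]
[492.74099756 223.43401791 181.88580445] [ 3.02853348e+00  8.34822153e-01 -1.25033288e-03] 30.821983815254796
```

{"method": "send_rows", "body": {
  "rows": [
    [[0,0,0],-0.1194,0],
    [[0,0,0],-0.1194,0],
    [[0,0,0],-0.1194,0],
    [[0,0,0],-0.1194,0],
    [[0,0,0],-0.1194,0],
    [[0,0,0],-0.1194,0],
    [[0,0,0],-0.1194,0],
    [[0,0,0],-0.1194,0]
  ]
}}

```text
t: 5.52
tcp_pos: [492.6, 223.3, 181.1]
tcp_rot: [-2.299, -2.14, 0.003]
contact_force: [-0.2, -0.3, -1.2]
grip_width: 14.8
finger_force: 30.0
```

{"method": "send_rows", "body": {
  "rows": [
    [[-0.02,0.0065,0],0,0],
    [[-0.038,0.0123,0],0,0],
    [[-0.038,0.0123,0],0,0],
    [[-0.038,0.0123,0],0,0],
    [[-0.038,0.0123,0],0,0],
    [[-0.038,0.0123,0],0,0],
    [[-0.038,0.0123,0],0,0],
    [[-0.02,0.0065,0],0,0]
  ]
}}

```text
t: 6.18
tcp_pos: [558.6, -54.0, 181.1]
tcp_rot: [-2.307, -2.131, 0.003]
contact_force: [0.2, 0.2, -0.9]
grip_width: 14.3
finger_force: 30.0
```

{"method": "send_rows", "body": {
  "rows": [
    [[-0.01,0.003,0],0,0],
    [[0,0,0],0,0],
    [[0,0,0],0,0],
    [[0,0,0],0,0]
  ]
}}

```text
t: 6.52
tcp_pos: [560.7, -59.4, 182.2]
tcp_rot: [-2.305, -2.134, 0.0]
contact_force: [0.4, -0.6, -0.6]
grip_width: 14.3
finger_force: 30.0
```

```bash
python3 - <<'E'
from h import *
from scipy.spatial.transform import Rotation as R
s=bot.sense();Rt=R.from_rotvec(s['tcp_rot']).as_matrix();p=s['tcp_pos'];print(p,np.degrees(np.arctan2(Rt[1,0],Rt[0,0])),(Rt.T@(np.array([561,-60.3,p[2]])-p)))
W,_=grab('wrist');B,_=grab('side');A,_=grab('scene')
z=lambda x,c,y,w,h,k:cv2.resize(x[:,:,::-1][y:y+h,c:c+w],(w*k,h*k),interpolation=cv2.INTER_CUBIC)
cv2.imwrite('pics/c1.png',np.hstack([z(A,240,110,130,150,3),z(B,240,160,130,150,3)]))
E
```

```text
[560.67127512 -59.44781242 182.19465984] 85.5923200921248 [-8.24403754e-01  3.93245230e-01 -5.93262839e-04]
```

View pics/c1.png

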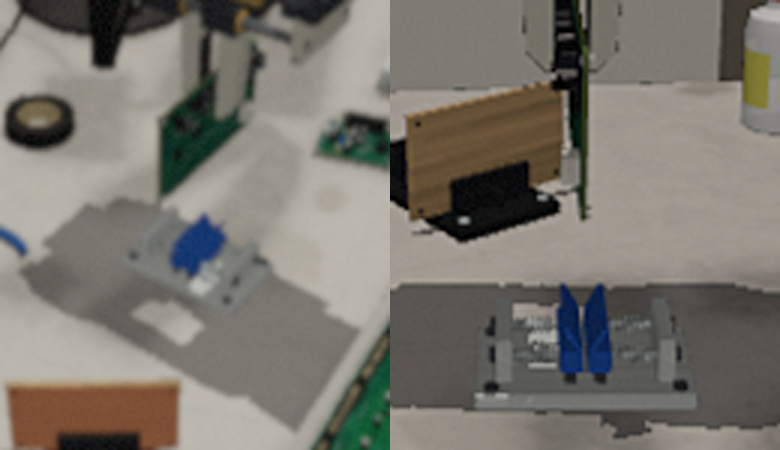

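Side: the board's lower near corner is at zoom (584,218), directly over the jaw gap at zoom (584,372). Checking this numerically.

```bash
python3 - <<'E'
from h import *
b=vision.camera_info('side')
k=np.array([.0785,.9969])
def ray_at_y(p,y):
    o,d=ray(b,*p);return o+d*(y-o[1])/d[1]
f=lambda u,v:((u-390)/3+240,v/3+160)
for n,p,y in(('board near low',f(584,218),-127),('gap low',f(585,372),-86),('gap lip',f(583.5,295),-86)):
    w=ray_at_y(p,y); print(n,w.round(1),'x ref to clip mid',w[0]-.0787*(y+60.5))
E
```

```text
board near low [ 558.8 -127.   119.5] x ref to clip mid 564.0428551965506
gap low [565.9 -86.   17.6] x ref to clip mid 567.9518398419239
gap lip [564.7 -86.   60.3] x ref to clip mid 566.6825393313767
```

{"method": "send_rows", "body": {
  "rows": [
    [[-0.001,0.0025,0.015],0,0],
    [[0,0,0.025],0,0],
    [[0,0,0.025],0,0],
    [[0,0,0.013],0,0],
    [[0,0,0],0,0],
    [[0,0,0],0,0]
  ]
}}

```text
t: 7.17
tcp_pos: [563.4, -61.5, 105.0]
tcp_rot: [-2.305, -2.134, 0.0]
contact_force: [0.2, -0.2, -1.3]
grip_width: 14.6
finger_force: 30.0
```

{"method": "send_rows", "body": {
  "rows": [
    [[0,0,0.004],0,0],
    [[0,0,0.004],0,0],
    [[0,0,0.003],0,0],
    [[0,0,0],0,0],
    [[0,0,0],0,0]
  ]
}}

```text
t: 7.58
tcp_pos: [563.5, -61.9, 93.9]
tcp_rot: [2.306, 2.133, 0.0]
contact_force: [0.5, -0.2, -0.3]
grip_width: 14.3
finger_force: 30.0
```

{"method": "send_rows", "body": {
  "rows": [
    [[0,0,0.003],0,0],
    [[0,0,0.003],0,0],
    [[0,0,0.003],0,0],
    [[0,0,0],0,0],
    [[0,0,0],0,0]
  ]
}}

```text
t: 8.0
tcp_pos: [563.1, -61.8, 84.1]
tcp_rot: [-2.306, -2.133, 0.001]
contact_force: [0.5, 0.5, -3.1]
grip_width: 13.9
finger_force: 30.0
```

{"method": "send_rows", "body": {
  "rows": [
    [[0,0,0.003],0,0],
    [[0,0,0.003],0,0],
    [[0,0,0.003],0,0],
    [[0,0,0],0,0],
    [[0,0,0],0,0]
  ]
}}

```text
t: 8.42
tcp_pos: [563.1, -61.8, 75.1]
tcp_rot: [-2.306, -2.133, 0.001]
contact_force: [-0.4, 0.5, -2.9]
grip_width: 14.7
finger_force: 30.0
```

```bash
python3 - <<'E'
from h import *
B,_=grab('side');A,_=grab('scene')
z=lambda x,c,y,w,h,k:cv2.resize(x[:,:,::-1][y:y+h,c:c+w],(w*k,h*k),interpolation=cv2.INTER_CUBIC)
cv2.imwrite('pics/c2.png',np.hstack([z(A,250,110,100,120,4),z(B,255,200,100,120,4)]))
E
```

```text
(no output)
```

View pics/c2.png

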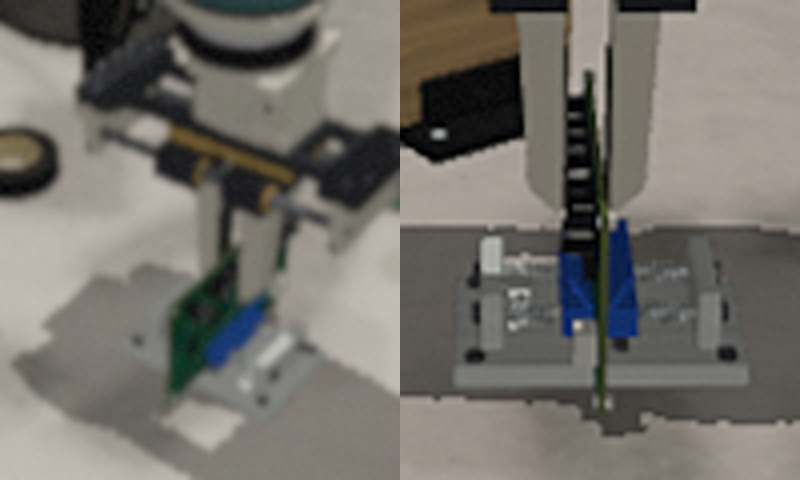

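The board is between the parted jaws and nearly upright; its lower edge is a few mm from home. I'll press on until the force rises.

{"method": "send_rows", "body": {
  "rows": [
    [[0,0,0.0015],0,0],
    [[0,0,0.0015],0,0],
    [[0,0,0],0,0],
    [[0,0,0],0,0]
  ]
}}

```text
t: 8.85
tcp_pos: [564.2, -62.0, 74.9]
tcp_rot: [2.305, 2.132, 0.002]
contact_force: [-4.8, 0.8, 18.8]
grip_width: 14.3
finger_force: 30.0
```

{"method": "send_rows", "body": {
  "rows": [
    [[0,0,0.0015],0,0],
    [[0,0,0.001],0,0],
    [[0,0,0],0,0],
    [[0,0,0],0,0]
  ]
}}

```text
t: 9.18
tcp_pos: [565.5, -62.1, 74.7]
tcp_rot: [2.303, 2.13, 0.006]
contact_force: [-6.7, 2.5, 36.1]
grip_width: 14.3
finger_force: 30.0
```

Hard stop at 36 N, well above the 12 N needed to part the jaws, so it is home. Ease off, release, rise.

{"method": "send_rows", "body": {
  "rows": [
    [[0,0,-0.004],0,0],
    [[0,0,0],0,0],
    [[0,0,0],0,0.2],
    [[0,0,0],0,0.35],
    [[0,0,0],0,0.5],
    [[0,0,0],0,0.5],
    [[0,0,0],0,0.5],
    [[0,0,0],0,0.5]
  ]
}}

```text
t: 9.85
tcp_pos: [563.3, -61.8, 73.9]
tcp_rot: [-2.306, -2.133, 0.0]
contact_force: [0.0, 0.1, -1.2]
grip_width: 45.1
finger_force: 0.0
```

{"method": "send_rows", "body": {
  "rows": [
    [[0,0,-0.02],0,0.5],
    [[0,0,-0.03],0,0.5],
    [[0,0,-0.03],0,0.5],
    [[0,0,-0.03],0,0.5],
    [[-0.03,0,-0.02],0,0.5],
    [[-0.04,0,0],0,0.5],
    [[-0.04,0,0],0,0.5],
    [[0,0,0],0,0.5]
  ]
}}

```text
t: 10.52
tcp_pos: [554.2, -176.6, 204.4]
tcp_rot: [2.309, 2.129, -0.002]
contact_force: [-0.0, 0.5, 0.2]
grip_width: 46.3
finger_force: 0.0
```

```bash
python3 - <<'E'
from h import *
s=bot.sense();print(s['tcp_pos'],s['grip_width'],s['contact_force'])
B,_=grab('side');A,_=grab('scene')
z=lambda x,c,y,w,h,k:cv2.resize(x[:,:,::-1][y:y+h,c:c+w],(w*k,h*k),interpolation=cv2.INTER_CUBIC)
cv2.imwrite('pics/c3.png',np.hstack([z(A,250,110,100,120,4),z(B,255,200,100,120,4)]))
E
```

```text
[ 554.16030973 -176.55585296  204.38397666] 46.287979080689645 [-4.80352539e-04  5.25995369e-01  1.58570915e-01]
```

View pics/c3.png

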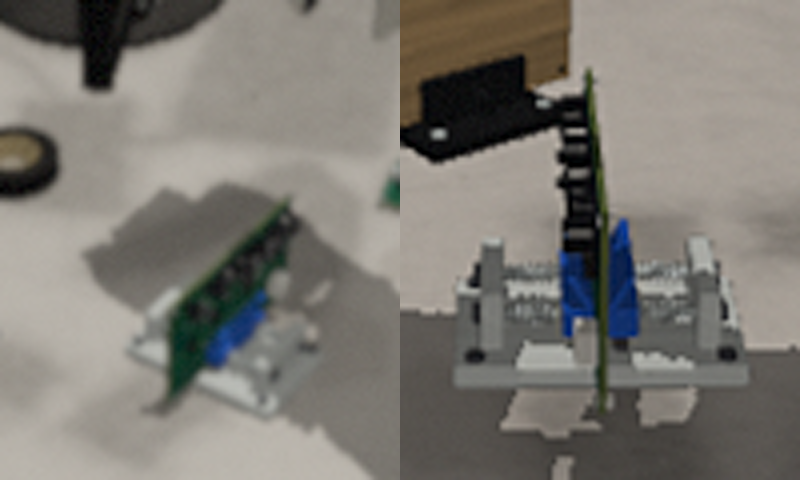

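The board stands released in the clip, strip up. Top-edge ends are scene (294.5,182)/(322.5,160) and side (302,218)/(305.7,253). Bottom near corner is side (305.5,301).

```bash
python3 - <<'E'
from h import *
a=vision.camera_info('scene');b=vision.camera_info('side')
for p,q in(((294.5,182),(302,218)),((322.5,160),(305.7,253)),):
  w,e=tri(a,p,b,q);print(w.round(1),round(e,1))
  o,d=ray(a,*p);print(' scene at z88',onz(a,*p,88).round(1),'side',onz(b,*q,88).round(1))
print('bottom near',[onz(b,305.5,302,z).round(1).tolist() for z in(10,14,30)])
print('bottom +y scene',[onz(a,292.2,209,z).round(1).tolist() for z in(10,14,30)])
E
```

```text
[570.8  -8.1  92.3] 0.6
 scene at z88 [573.7 -12.7  88. ] side [571.8   2.1  88. ]
[ 559.1 -124.4   87. ] 4.2
 scene at z88 [ 556.1 -122.3   88. ] side [ 560.9 -124.6   88. ]
bottom near [[561.8, -123.6, 10.0], [560.9, -130.0, 14.0], [557.3, -155.7, 30.0]]
bottom +y scene [[572.9, -1.9, 10.0], [570.8, 1.7, 14.0], [562.5, 16.3, 30.0]]
```

```bash
python3 -c "
from h import *
print(bot.sign_off())"
```

```text
the job is handed in; nothing more can be done
None
```

The green board is pressed home in the clip, strip up, upright, near the clip's middle and released; the copper blank stayed in the rack, and the job is handed in (sign-off returned no verdict).

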